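Third hand for the coffee mill's chute

TASK

Turn the coffee mill's crank at least one full turn clockwise (seen from above) by its knob to check that it runs free. Then take the loose aluminium chute, stand it upright on the table in front of the mill and press its flange squarely and centrally against the sprung plate at the mill's front until the plate is about half way in (roughly 8 N), never driving it to its hard stop, and finish while still gripping and pressing it steadily so that I can put the screws in. Leave everything else where it is.

Things in the scene. Friction and masses are not known exactly. Their poses are not given: they have to be found in the camera images.
- mill_axle (a point): Point on the vertical crank axle of the coffee mill, 150 above the table, level with the middle of the crank knob. The mill is a steel box 130 x 130 with its top 105 above the table, on a 150 x 150 black base, fastened to the table; the axle is its middle. Its front face, with the sprung plate, looks along its own -x (roughly to the robot); axes are the mill's: x from front to back, z up.
- knob_center (a point): Middle of the wooden knob on the crank, 150 above the table: an upright round knob 14 to 20 thick, reaching from 129 to 169 above the table, free to spin on its pin. It goes round the axle on a level circle of radius 50. The crank arm under it is 16 wide with its top at 128; the axle nut (22 across) reaches 132.
- crank (a joint): Angle of the crank in rad, growing CLOCKWISE seen from above; it starts between 0 and 0.15, stays where it is left, turns lightly (under 0.1 N m) and does not go further back than -0.2. At 0 the arm points to the mill's front. One full turn is 6.28.
- plate_face (a point): On the outer face of the sprung plate at the mill's front: middle of its width, 30 above the table; it moves with the plate. The plate is upright, dark steel, 90 wide, 64 high (6 to 70 above the table); out, its face stands 36 in front of the mill's steel box. Axes as the mill's: +x points into the mill, the way to press.
- plate (a joint): How far the sprung plate is pushed in, m: 0 fully out, 0.024 on its hard stop. The spring needs 0.7 N per mm (700 N/m, no preload), so half way (0.012) is about 8.4 N.
- chute_grip (a point): The loose aluminium outlet chute: this is the middle of its duct, 25 above its underside. The chute is 110 long, about 0.3 kg. At its front (+x) an upright flange 80 wide, 60 high, 8 thick, its flat front face 65 ahead of this point; behind it a straight duct 30 wide, 50 high, reaching 45 behind this point, the part to grip across. x along the chute towards the flange, z up; it starts standing upright on the table, left or right in front of the mill.
- hopper: Bystander, not needed, leave in place: black open bean hopper cup, 84 across, 75 high; origin at its underside's centre.
- driver: Bystander, not needed, leave in place: screwdriver lying flat, 170 long; origin about the middle of its length.
- dish: Bystander, not needed, leave in place: open steel screw dish, 70 x 90 x 22 high; origin at its underside's centre.
- burr: Bystander, not needed, leave in place: dark steel burr ring lying flat, 60 across, 16 high; origin at its underside's centre.
- oil: Bystander, not needed, leave in place: clear oil bottle, 40 across, 110 high; origin at its underside's centre.
- mug: Bystander, not needed, leave in place: white mug, 80 across, 90 high; origin at its underside's centre.
- spanner: Bystander, not needed, leave in place: steel spanner lying flat, 150 long; origin about the middle of its length.
Not all that is in view belongs to the job. Leave any purple look-alike of the part that bears mill_axle alone.

How it is judged:
By the outcome, as a careful person would: the job done as asked, in the order asked, and still so for the second after the job is handed in, while the arm keeps its last pose, push and grip.
It also fails if it takes over 72 s, if anything falls off the work surface, if the arm or the gripper's body presses on something with over 40 N, if the wrist force passes 120 N, or if a joint passes its speed limit or range.

ROBOT

A 6-joint arm with a two-finger parallel gripper is mounted at the origin on the work surface. World frame = base frame: x ahead of the robot, y to its left, z up, the work surface at z = 0. Lengths are in m, angles in rad, forces in N, time in s.
With the tool pointing down it reaches from about 0.275 to 0.725 m from the base axis. Payload 15.9 kg.
Tool frame: the origin (TCP) lies between the finger pads; the fingertips stand 11 mm ahead of it and the grasp point (between the pads) lies 8 mm behind it; z points along the fingers, y is the line along which they close (so a half turn about z gives the same grasp; the last joint's range is limited). The gripper opens to 85 mm and grips with 20 to 120 N. Pads are 22 mm wide; open, the fingers measure 114 mm over their backs; the gripper's body (76 mm by 85 mm) begins 54 mm behind the grasp point. The pads swing forward as they close: fully open they stand 13 mm farther back than shut.
Start: joints at [-1.191, 0.213, -0.034, 1.323, 0, 1.571], TCP at [0.185, -0.464, 0.242] pointing down, gripper open.
Joint ranges: [-2.98, 2.98], [-0.74, 1.72], [-1.14, 1.35], [-2.1, 2.04], [-1.57, 1.44], [-3.14, 3.14]. Speed limits (rad/s): [1.89, 1.89, 2.39, 2.57, 3.14, 3.14].

INTERFACE

Orientations are given as a unit quaternion [x, y, z, w].
In Python, from rig import get_obs, capture, get_calibration, hand_in gives the robot as it stands.
- The arm moves only by the tool step_arm, never from a script. Its argument "plan" is a list of rows, each a list of 3 entries, a list of its own where there are three numbers: the shift along the tool's x, y, z in m, then the turn about the tool's z in rad, then the finger opening in m, from 0 to 0.0854. A call has 1 to 5 rows; each row is the pose to reach, as a shift and turn from the pose commanded when the call began, along the tool's axes at that moment; what a row does not reach only later rows make up. A row lasts 1/12 s, in which the tool goes at most 41.7 mm and 7.16 degrees, less where a joint would pass 70% of its speed; a pose out of reach is approached as far as the arm can. A call with a gripper value outside its range is refused whole. The fingers move at their own pace and stop on an object; the grip force is fixed at half the most. Time passes only in rows, so rows that repeat a pose let the fingers close. It gives the time, the measured TCP pose, the force, the opening and the grip force at its end, in the units of the state.
- get_obs(): the state, without advancing time (a new reading comes with each control period).
- capture(name): name is "scene" or "top" or "wrist"; returns the picture (400x640x3 uint8, blue, green, red); there is no depth.
- get_calibration(name): a dict with "intrinsics" (3x3 intrinsics, pixels), "distortion" ([k1, k2, p1, p2, k3] as OpenCV has them; the pictures are not rectified), "R" (3x3) and "t" (3): a world point X has camera coordinates R X + t; the wrist camera has in their place "T_tool_cam" (4x4, takes a point from camera to tool coordinates, whose origin is the TCP and whose axes are the flange's). Camera axes: x right, y down, z forward; pixel columns grow to the right and rows downward; lengths in m; the calibration is good to about 2 mm. A picture is of the moment at which its call begins: read the wrist's pose just before it. get_calibration takes no time and is no camera call.
- hand_in(): hands the job in; it is judged then, once.
The state is a dict: "clock": time; "joint_pos": joint angles; "dq": joint speeds; "joint_torque": joint torques, N m; "ee_pos": TCP position; "tcp_rot": TCP orientation; "wrist_force": force on the tool from outside, world axes, zero at the start; "moment": the same for the moment, N m; "width": finger opening in m; "gripper_force": force on a finger pad.
Only numpy, scipy, OpenCV 4.12 (cv2) and the standard library are available. Lean on these libraries where they do the work, as an engineer would, in place of code of your own. Each camera call takes 0.05 s, during which the arm holds its last target. There are 200 camera calls.

## Working session

There is one attempt and no reset: what is moved stays moved. The work goes in short steps, Python scripts to look and compute and a tool call to move; the robot and the scene stay as the last step left them, time stands still between calls to the robot, and variables do not carry over. Pictures are saved under pics/ and viewed, at most 10 in all, crops included, and the job is handed in when it is done.

Besides the shell and the picture viewer there is one more tool, called after "Call:" in YAML: its name, and indented under it one key for each argument. step_arm: Moves the arm, as the interface text tells. Its arguments: {"type":"object","properties":{"plan":{"type":"array","items":{"type":"array"}}},"required":["plan"]}

```bash
mkdir -p pics; python3 - <<'E'
from rig import *
import cv2,numpy as np
o=get_obs();print(o)
for n in("scene","top"):
    cv2.imwrite(f"pics/{n}0.png",capture(n)); c=get_calibration(n); print(n,c)
print(get_calibration("wrist"))
E
```

```text
{'clock': 0.0, 'joint_pos': array([-1.19101744e+00,  2.13352794e-01, -3.50724222e-02,  1.32347857e+00,
        2.14805809e-05,  1.57077882e+00]), 'dq': array([-1.96112530e-04, -1.23414673e-03, -1.21258637e-03,  4.43802357e-05,
       -1.33083013e-03,  4.11454542e-04]), 'joint_torque': array([-4.72580432e-03, -6.86159062e+01,  4.87124670e+01,  1.71355106e-02,
       -2.99375224e-04,  2.07892174e-05]), 'ee_pos': array([ 0.18524277, -0.46406808,  0.24181254]), 'tcp_rot': array([ 9.82023307e-01,  1.88758890e-01, -9.39648570e-05, -5.45805592e-04]), 'wrist_force': array([-0.93507878, -0.01226406,  0.89769122]), 'moment': array([0.01514334, 0.0450247 , 0.0146768 ]), 'gripper_force': 0.0, 'width': 0.08563846920129904}
scene {'intrinsics': array([[413.33736405,   0.        , 317.91522012],
       [  0.        , 413.33736405, 203.82961502],
       [  0.        ,   0.        ,   1.        ]]), 'distortion': array([-0.09401995,  0.        ,  0.        ,  0.        ,  0.        ]), 'R': array([[ 0.14029605,  0.98997555,  0.01629213],
       [ 0.67904824, -0.0842312 , -0.72924522],
       [-0.7205
[... 464 characters left out ...]
82884 , -0.01604771, -0.99160706]]), 't': array([0.00948496, 0.5092656 , 0.93373446])}
{'intrinsics': array([[301.70934061,   0.        , 319.60351101],
       [  0.        , 301.70934061, 198.7644891 ],
       [  0.        ,   0.        ,   1.        ]]), 'distortion': array([-0.04917145,  0.        ,  0.        ,  0.        ,  0.        ]), 'T_tool_cam': array([[ 8.97716830e-07, -9.63857868e-01, -2.66416986e-01,
         6.88678422e-02],
       [ 9.99998722e-01,  4.26738596e-04, -1.54050853e-03,
        -4.20240353e-04],
       [ 1.59852167e-03, -2.66416644e-01,  9.63856637e-01,
        -1.31430168e-01],
       [ 0.00000000e+00,  0.00000000e+00,  0.00000000e+00,
         1.00000000e+00]])}
```

View pics/scene0.png

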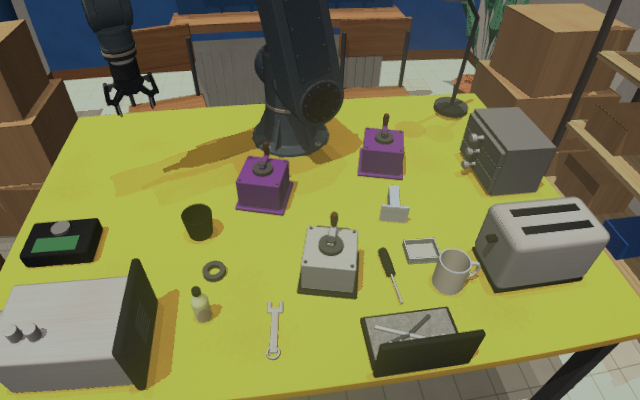

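View pics/top0.png

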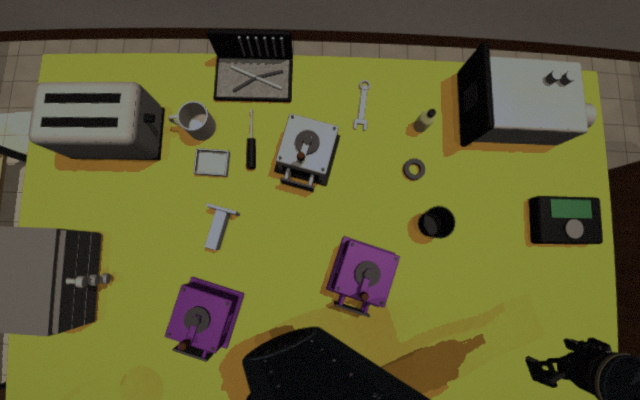

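The scene view shows the steel mill at (330,255) with its knob at (335,220), and the chute at (395,205). In the top view the mill's axle is at (307,142), its knob at (301,156) and the chute at (217,228). The two purple mills, (365,270) and (205,318), are decoys.

```bash
cat > h.py <<'E'
from rig import *
import cv2,numpy as np
from scipy.spatial.transform import Rotation as Ro
def ray(n,px,o=None):
    c=get_calibration(n)
    p=cv2.undistortPoints(np.array(px,float).reshape(-1,1,2),c["intrinsics"],c["distortion"]).reshape(-1,2)
    d=np.c_[p,np.ones(len(p))]
    if n=="wrist":
        T=c["T_tool_cam"];R=Ro.from_quat(o["tcp_rot"]).as_matrix()
        return R@T[:3,3]+o["ee_pos"], d@(R@T[:3,:3]).T
    return -c["R"].T@c["t"], d@c["R"]
def onz(n,px,z,o=None):
    C,d=ray(n,px,o); return C+d*((z-C[2])/d[:,2])[:,None]
def project(n,X,o=None):
    c=get_calibration(n)
    if n=="wrist":
        T=c["T_tool_cam"];R=Ro.from_quat(o["tcp_rot"]).as_matrix()
        Rc=(R@T[:3,:3]).T; t=-Rc@(R@T[:3,3]+o["ee_pos"])
    else: Rc,t=c["R"],c["t"]
    return cv2.projectPoints(np.array(X,float).reshape(-1,1,3),cv2.Rodrigues(Rc)[0],t,c["intrinsics"],c["distortion"])[0].reshape(-1,2)
def blob(mask,px):
    n,l=cv2.connectedComponents(mask.astype(np.uint8)); m=(l==l[px[1],px[0]]).astype(np.uint8)
    return max(cv2.findContours(m,cv2.RETR_EXTERNAL,cv2.CHAIN_APPROX_NONE)[0],key=cv2.contourArea).reshape(-1,2)
def rect(n,px,z,o=None):
    P=onz(n,px,z,o)[:,:2]; return cv2.minAreaRect((P*1000).astype(np.float32))
E
python3 - <<'E'
from h import *
for n,s,z in(("top",(290,125),.105),("top",(215,235),.05)):
    im=cv2.imread(f"pics/{n}0.png"); hsv=cv2.cvtColor(im,cv2.COLOR_BGR2HSV)
    m=(hsv[...,1]<70)&(hsv[...,2]>90)
    print(im[s[1],s[0]],hsv[s[1],s[0]],m[s[1],s[0]])
    c=blob(m,s); print(len(c),c.min(0),c.max(0),rect(n,c,z))
print(onz("top",[(307,142)],.13),onz("top",[(301,156)],.169))
im=cv2.imread("pics/top0.png")
a=cv2.resize(im[100:260,190:350],(640,640),interpolation=cv2.INTER_CUBIC);cv2.imwrite("pics/t0c.png",a)
E
```

```text
[137 138 134] [ 83   7 138] True
189 [276 114] [338 173] ((650.299560546875, 41.15081024169922), (128.6740264892578, 128.07420349121094), 75.86225891113281)
[150 140 136] [111  24 150] True
136 [205 203] [235 249] ((437.7342224121094, 273.199951171875), (79.5098648071289, 111.15095520019531), 76.21635437011719)
[[0.64504923 0.04130357 0.13      ]] [[0.59956375 0.05409839 0.169     ]]
```

View pics/t0c.png

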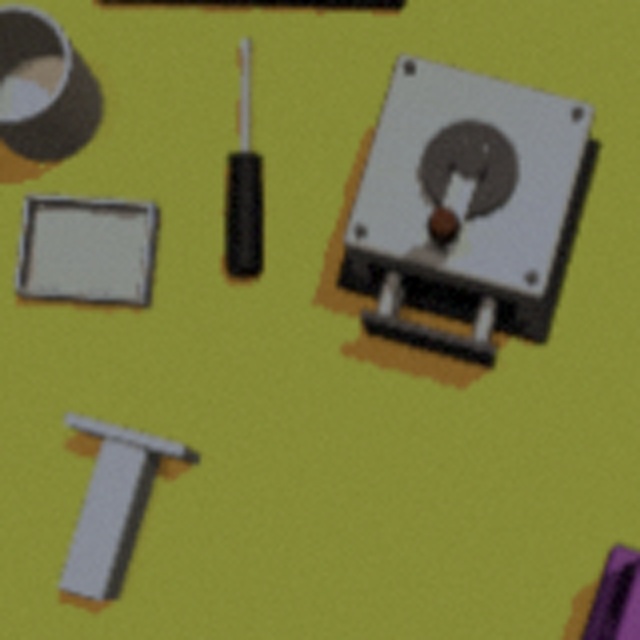

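The mill's middle is about (0.649, 0.041) with yaw -14°, and the chute has nearly the same yaw. In the crop, the knob is at (443,225) and the plate at (430,340). I'll move above the knob next.

Call:
step_arm:
  plan:
    - [[0.035, -0.02, 0], 0.05, 0.085]
    - [[0.07, -0.04, 0], 0.1, 0.085]
    - [[0.105, -0.06, 0], 0.1, 0.085]
    - [[0.14, -0.08, 0], 0.1, 0.085]
    - [[0.175, -0.1, 0], 0.1, 0.085]

```text
clock: 0.52
ee_pos: [0.3113, -0.3049, 0.2421]
tcp_rot: [0.99, 0.139, -0.0, -0.0]
wrist_force: [0.9, 0.1, 0.1]
width: 0.0853
gripper_force: 0.0
```

```bash
cat > st.py <<'E'
from h import *
import sys
o=get_obs();R=Ro.from_quat(o["tcp_rot"]).as_matrix()
print(o["clock"],"pos",o["ee_pos"].round(4),"xang",np.degrees(np.arctan2(R[1,0],R[0,0])).round(2),"zt",R[:,2].round(3),"j",o["joint_pos"].round(3),"F",o["wrist_force"].round(1),"w",round(o["width"],4),"g",o["gripper_force"])
if len(sys.argv)>3: print("tool shift",((np.array(sys.argv[1:4],float)-o["ee_pos"])@R).round(4))
E
python3 st.py 0.6 0.054 0.242
```

```text
0.5167 pos [ 0.3113 -0.3049  0.2421] xang 15.99 zt [-0.  0. -1.] j [-0.775  0.081 -0.19   1.3    0.     2.087] F [0.9 0.1 0.1] w 0.0853 g 0.0
tool shift [ 3.764e-01 -2.655e-01  2.000e-04]
```

Call:
step_arm:
  plan:
    - [[0.032, -0.023, 0], -0.12, 0.085]
    - [[0.064, -0.045, 0], -0.24, 0.085]
    - [[0.096, -0.068, 0], -0.36, 0.085]
    - [[0.128, -0.09, 0], -0.48, 0.085]
    - [[0.16, -0.113, 0], -0.6, 0.085]

```text
clock: 0.93
ee_pos: [0.4341, -0.152, 0.2422]
tcp_rot: [0.904, 0.429, -0.0, -0.0]
wrist_force: [0.9, -0.9, 0.0]
width: 0.085
gripper_force: 0.0
```

```bash
python3 st.py 0.6 0.054 0.242
```

```text
0.9333 pos [ 0.4341 -0.152   0.2422] xang 50.75 zt [-0. -0. -1.] j [-0.337  0.131 -0.134  1.306 -0.     1.919] F [ 0.9 -0.9  0. ] w 0.085 g 0.0
tool shift [ 2.644e-01 -1.900e-03  2.000e-04]
```

Call:
step_arm:
  plan:
    - [[0.034, 0, 0], -0.12, 0.085]
    - [[0.068, 0, 0], -0.24, 0.085]
    - [[0.102, 0, 0], -0.36, 0.085]
    - [[0.136, 0, 0], -0.48, 0.085]
    - [[0.17, 0, 0], -0.6, 0.085]

```text
clock: 1.35
ee_pos: [0.5424, -0.0212, 0.242]
tcp_rot: [0.736, 0.676, -0.0, -0.0]
wrist_force: [0.9, -0.8, -0.6]
width: 0.0849
gripper_force: 0.0
```

```bash
python3 st.py 0.6 0.054 0.242
```

```text
1.35 pos [ 0.5424 -0.0212  0.242 ] xang 85.14 zt [-0. -0. -1.] j [-0.039  0.303  0.083  1.351 -0.     1.617] F [ 0.9 -0.8 -0.6] w 0.0849 g 0.0
tool shift [0.0798 0.051  0.    ]
```

Call:
step_arm:
  plan:
    - [[0.02, 0.012, 0], -0.12, 0.085]
    - [[0.04, 0.025, 0], -0.24, 0.085]
    - [[0.06, 0.038, 0], -0.36, 0.085]
    - [[0.08, 0.051, 0], -0.48, 0.085]
    - [[0.08, 0.051, 0], -0.6, 0.085]

```text
clock: 1.77
ee_pos: [0.6013, 0.0553, 0.2411]
tcp_rot: [0.503, 0.864, 0.0, -0.001]
wrist_force: [-0.2, -0.1, -0.2]
width: 0.085
gripper_force: 0.0
```

Call:
step_arm:
  plan:
    - [[0, 0, 0], -0.12, 0.085]
    - [[0, 0, 0], -0.24, 0.085]
    - [[0, 0, 0], -0.36, 0.085]
    - [[0, 0, 0], -0.48, 0.085]
    - [[0, 0, 0], -0.6, 0.085]

```text
clock: 2.18
ee_pos: [0.5996, 0.0522, 0.2419]
tcp_rot: [0.226, 0.974, -0.0, -0.0]
wrist_force: [0.5, -0.6, -0.8]
width: 0.0849
gripper_force: 0.0
```

Call:
step_arm:
  plan:
    - [[0, 0, 0], -0.11, 0.085]
    - [[0, 0, 0], -0.21, 0.085]
    - [[0, 0, 0], -0.21, 0.085]
    - [[0, 0, 0], -0.21, 0.085]

```text
clock: 2.52
ee_pos: [0.5997, 0.0522, 0.242]
tcp_rot: [0.127, 0.992, -0.0, -0.0]
wrist_force: [-0.1, 0.4, -0.7]
width: 0.085
gripper_force: 0.0
```

```bash
python3 st.py 0.6 0.054 0.242; python3 - <<'E'
from h import *
o=get_obs();im=capture("wrist");cv2.imwrite("pics/w1.png",im)
print(project("wrist",[[.6,.054,.169],[.649,.041,.132]],o))
E
```

```text
2.5167 pos [0.5997 0.0522 0.242 ] xang 165.39 zt [-0.001 -0.    -1.   ] j [0.087 0.432 0.269 1.408 0.    0.342] F [-0.1  0.4 -0.7] w 0.085 g 0.0
tool shift [0.0001 0.0018 0.    ]
[[320.16306187 212.55042506]
 [319.73220689 254.41700595]]
```

View pics/w1.png

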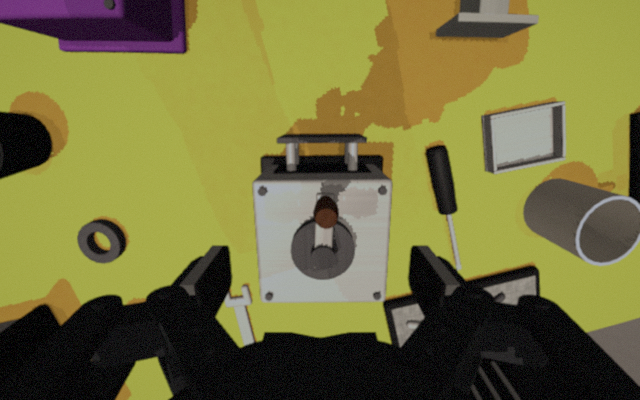

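The wrist view shows the knob at about (326,210) and the axle at (323,250). The mill's four top screws are at (263,189), (383,189), (268,296) and (378,295).

```bash
python3 - <<'E'
from h import *
o=get_obs();im=cv2.imread("pics/w1.png");hsv=cv2.cvtColor(im,cv2.COLOR_BGR2HSV)
P=onz("wrist",[(263,189),(383,189),(378,295),(268,296)],.105,o)[:,:2]
print(P.round(4),"c",P.mean(0), "yaw",np.degrees(np.arctan2(*((P[2]+P[3]-P[0]-P[1])[::-1]))))
print(np.linalg.norm(np.roll(P,1,0)-P,axis=1))
m=(hsv[...,1]>90)&((hsv[...,0]<12)|(hsv[...,0]>170)); m[:,:300]=0;m[:,350:]=0
ys,xs=np.nonzero(m[185:240]);ys+=185
print(xs.min(),xs.max(),ys.min(),ys.max())
for y in range(ys.min(),ys.max()+1,3): print(y,xs[ys==y].min(),xs[ys==y].max(),hsv[y,326])
a=rect("wrist",blob((hsv[...,1]<70)&(hsv[...,2]>90),(280,270)),.105,o);print(a)
def knob(th,c,yaw,z):
    a=np.radians(yaw)+np.pi-th; return [c[0]+.05*np.cos(a),c[1]+.05*np.sin(a),z]
for th in(0,.05,.1,.15):print(th,knob(th,P.mean(0),-14.2,.169),project("wrist",[knob(th,P.mean(0),-14.2,z) for z in(.169,.129)],o))
E
```

```text
[[ 0.5851  0.004 ]
 [ 0.613   0.1105]
 [ 0.7211  0.0837]
 [ 0.6936 -0.0252]] c [0.65321255 0.04324802] yaw -14.474537413046116
[0.11234217 0.11007512 0.11131148 0.11235334]
314 337 197 227
197 324 328 [  0 255  19]
200 319 331 [  0 255  16]
203 319 332 [ 17 255  25]
206 317 335 [178 128  30]
209 316 335 [ 10 152  74]
212 317 336 [ 12 149  82]
215 316 337 [ 10 172  74]
218 314 336 [ 12 170  78]
221 316 336 [ 12 173  78]
224 319 334 [ 11 169  80]
227 324 328 [ 10 129  79]
((652.1353759765625, 42.66874313354492), (127.74343872070312, 128.2085723876953), 75.85122680664062)
0 [np.float64(0.6047402786139362), np.float64(0.05551338676479793), 0.169] [[323.85356086 218.07811052]
 [323.12305544 202.49821972]]
0.05 [np.float64(0.6054138692944794), np.float64(0.05792066190907498), 0.169] [[327.34166388 218.13271414]
 [326.08385637 202.54587744]]
0.1 [np.float64(0.6062069317739885), np.float64(0.06029126308362201), 0.169] [[330.81978945 218.3518942 ]
 [329.03659629 202.73551316]]
0.15 [np.float64(0.6071174838092837), np.float64(0.06261926502008784), 0.169] [[334.27747998 218.7348594 ]
 [331.97265868 203.06647965]]
```

Call:
step_arm:
  plan:
    - [[-0.004, 0.006, 0.02], 0, 0.085]
    - [[-0.004, 0.006, 0.05], 0, 0.085]
    - [[-0.004, 0.006, 0.08], 0, 0.06]
    - [[-0.004, 0.006, 0.094], 0, 0.04]
    - [[-0.004, 0.006, 0.094], 0, 0.03]

```text
clock: 2.98
ee_pos: [0.6032, 0.0568, 0.1448]
tcp_rot: [0.127, 0.992, -0.001, -0.003]
wrist_force: [0.3, -1.0, -0.3]
width: 0.0509
gripper_force: 0.0
```

Call:
step_arm:
  plan:
    - [[0, 0, 0], 0, 0.02]
    - [[0, 0, 0], 0, 0.01]
    - [[0, 0, 0], 0, 0.005]
    - [[0, 0, 0], 0, 0.005]
    - [[0, 0, 0], 0, 0.005]

```text
clock: 3.4
ee_pos: [0.6059, 0.0571, 0.15]
tcp_rot: [0.126, 0.992, 0.0, 0.001]
wrist_force: [-2.3, -0.2, 7.7]
width: 0.0169
gripper_force: 58.6
```

```bash
python3 st.py
```

```text
3.4 pos [0.6059 0.0571 0.15  ] xang 165.55 zt [ 0.002  0.    -1.   ] j [0.094 0.465 0.086 1.19  0.    0.346] F [-2.3 -0.2  7.7] w 0.0169 g 58.611479450482875
```

Call:
step_arm:
  plan:
    - [[0, 0, -0.001], 0, 0.005]
    - [[0, 0, -0.002], 0, 0.005]
    - [[0, 0, -0.002], 0, 0.005]

```text
clock: 3.65
ee_pos: [0.6058, 0.0568, 0.1504]
tcp_rot: [0.126, 0.992, -0.0, 0.001]
wrist_force: [5.9, -2.1, -7.7]
width: 0.0176
gripper_force: 59.7
```

```bash
cat > circ.py <<'E'
from h import *
import sys
# rows for circle about axle, step deg, from measured crank angle
o=get_obs();R=Ro.from_quat(o["tcp_rot"]).as_matrix()
c=np.array([.6525,.043]);d=o["ee_pos"][:2]-c
a=np.arctan2(d[1],d[0]);th=(np.pi-np.radians(14.2)-a)
yaw=np.arctan2(R[1,0],R[0,0]);T=np.array([[np.cos(yaw),np.sin(yaw)],[np.sin(yaw),-np.cos(yaw)]])
print("r",np.hypot(*d).round(4),"th",th.round(3),"F",o["wrist_force"].round(1),o["ee_pos"].round(4),"yaw",np.degrees(yaw).round(2))
E
python3 circ.py; python3 - <<'E'
import numpy as np
# clockwise circle shifts in tool axes (tool x ~ mill -x at 165.5 deg); table per call of 5 x15deg rows
c=np.array([.6525,.043]);y=np.radians(165.5);T=np.array([[np.cos(y),np.sin(y)],[np.sin(y),-np.cos(y)]])
P=lambda t:.05*np.array([np.cos(np.radians(180-14.2)-t),np.sin(np.radians(180-14.2)-t)])
t0=.037
for k in range(6):
    b=t0+k*np.radians(75)
    print([(T@(P(b+np.radians(15*i))-P(b))).round(4).tolist() for i in range(1,6)])
E
```

```text
r 0.0487 th 0.04 F [ 5.9 -2.1 -7.7] [0.6058 0.0568 0.1504] yaw 165.55
[[-0.0021, 0.0129], [-0.0075, 0.0248], [-0.0158, 0.0349], [-0.0264, 0.0425], [-0.0386, 0.0471]]
[[-0.013, 0.0013], [-0.0259, -0.0008], [-0.0378, -0.0062], [-0.0479, -0.0145], [-0.0555, -0.0251]]
[[-0.0046, -0.0122], [-0.0059, -0.0252], [-0.0038, -0.0381], [0.0016, -0.05], [0.0099, -0.0601]]
[[0.0106, -0.0076], [0.0228, -0.0122], [0.0358, -0.0135], [0.0487, -0.0114], [0.0606, -0.006]]
[[0.0101, 0.0083], [0.0177, 0.0189], [0.0223, 0.0311], [0.0236, 0.0441], [0.0215, 0.057]]
[[-0.0054, 0.0119], [-0.0136, 0.022], [-0.0242, 0.0296], [-0.0365, 0.0342], [-0.0494, 0.0355]]
```

Call:
step_arm:
  plan:
    - [[-0.002, 0.013, 0.001], 0, 0.005]
    - [[-0.0075, 0.025, 0.001], 0, 0.005]
    - [[-0.016, 0.035, 0.001], 0, 0.005]
    - [[-0.0265, 0.0425, 0.001], 0, 0.005]
    - [[-0.0385, 0.047, 0.001], 0, 0.005]

```text
clock: 4.07
ee_pos: [0.655, 0.0916, 0.15]
tcp_rot: [0.126, 0.992, -0.002, 0.001]
wrist_force: [-2.3, -21.0, 2.9]
width: 0.0173
gripper_force: 61.3
```

```bash
python3 circ.py
```

```text
r 0.0486 th 1.374 F [ -2.3 -21.    2.9] [0.655  0.0916 0.15  ] yaw 165.51
```

Call:
step_arm:
  plan:
    - [[-0.013, 0.0, 0], 0, 0.005]
    - [[-0.026, -0.002, 0], 0, 0.005]
    - [[-0.038, -0.0075, 0], 0, 0.005]
    - [[-0.048, -0.016, 0], 0, 0.005]
    - [[-0.0555, -0.0265, 0], 0, 0.005]

```text
clock: 4.48
ee_pos: [0.702, 0.0536, 0.15]
tcp_rot: [0.125, 0.992, 0.0, 0.0]
wrist_force: [-7.4, 0.6, 3.2]
width: 0.0174
gripper_force: 61.1
```

```bash
python3 circ.py
```

```text
r 0.0506 th 2.683 F [-7.4  0.6  3.2] [0.702  0.0536 0.15  ] yaw 165.59
```

Running well, and the forces are modest.

Call:
step_arm:
  plan:
    - [[-0.004, -0.012, 0], 0, 0.005]
    - [[-0.0055, -0.025, 0], 0, 0.005]
    - [[-0.0035, -0.038, 0], 0, 0.005]
    - [[0.002, -0.05, 0], 0, 0.005]
    - [[0.0105, -0.06, 0], 0, 0.005]

```text
clock: 4.9
ee_pos: [0.6766, -0.0034, 0.1501]
tcp_rot: [0.126, 0.992, -0.0, 0.001]
wrist_force: [2.1, 0.5, 3.8]
width: 0.0177
gripper_force: 61.1
```

Call:
step_arm:
  plan:
    - [[0.0105, -0.0075, 0], 0, 0.005]
    - [[0.023, -0.012, 0], 0, 0.005]
    - [[0.036, -0.0135, 0], 0, 0.005]
    - [[0.0485, -0.0115, 0], 0, 0.005]
    - [[0.0605, -0.006, 0], 0, 0.005]

```text
clock: 5.32
ee_pos: [0.6158, 0.0071, 0.1501]
tcp_rot: [0.126, 0.992, 0.001, 0.001]
wrist_force: [10.7, 8.5, -1.0]
width: 0.0168
gripper_force: 60.8
```

```bash
python3 circ.py
```

```text
r 0.0513 th 5.261 F [10.7  8.5 -1. ] [0.6158 0.0071 0.1501] yaw 165.53
```

Call:
step_arm:
  plan:
    - [[0.0095, 0.0085, 0], 0, 0.005]
    - [[0.017, 0.019, 0], 0, 0.005]
    - [[0.0215, 0.0315, 0], 0, 0.005]
    - [[0.023, 0.0445, 0], 0, 0.005]
    - [[0.021, 0.0575, 0], 0, 0.005]

```text
clock: 5.73
ee_pos: [0.6107, 0.0682, 0.1501]
tcp_rot: [0.126, 0.992, -0.001, 0.001]
wrist_force: [14.4, -11.8, -2.7]
width: 0.0173
gripper_force: 60.6
```

Call:
step_arm:
  plan:
    - [[-0.003, 0.007, 0], 0, 0.005]
    - [[-0.0055, 0.0115, 0], 0, 0.005]
    - [[-0.0055, 0.0115, 0], 0, 0.005]
    - [[-0.0055, 0.0115, 0], 0, 0.005]

```text
clock: 6.07
ee_pos: [0.6191, 0.0777, 0.15]
tcp_rot: [0.126, 0.992, -0.0, 0.001]
wrist_force: [5.2, -4.4, 3.4]
width: 0.0174
gripper_force: 61.4
```

```bash
python3 circ.py
```

```text
r 0.0482 th 0.557 F [ 5.2 -4.4  3.4] [0.6191 0.0777 0.15  ] yaw 165.57
```

Call:
step_arm:
  plan:
    - [[0, 0, 0], 0, 0.03]
    - [[0, 0, 0], 0, 0.06]
    - [[0, 0, 0], 0, 0.085]
    - [[0, 0, -0.03], 0, 0.085]
    - [[0, 0, -0.07], 0, 0.085]

```text
clock: 6.48
ee_pos: [0.616, 0.0778, 0.2169]
tcp_rot: [0.126, 0.992, -0.001, -0.003]
wrist_force: [1.9, -0.1, 0.8]
width: 0.0762
gripper_force: 0.0
```

```bash
python3 st.py 0.418 0.278 0.22; python3 - <<'E'
import numpy as np
from scipy.optimize import least_squares
P=np.array([(.6058,.0568),(.655,.0916),(.702,.0536),(.6766,-.0034),(.6158,.0071),(.6107,.0682),(.6191,.0777)])
r=least_squares(lambda c:np.hypot(*(P-c[:2]).T)-c[2],[.65,.04,.05]);print(r.x,r.fun.round(4))
E
```

```text
6.4833 pos [0.616  0.0778 0.2169] xang 165.58 zt [-0.007 -0.001 -1.   ] j [0.126 0.483 0.284 1.379 0.    0.377] F [ 1.9 -0.1  0.8] w 0.0762 g 0.0
tool shift [ 0.2417  0.1446 -0.0019]
[0.65329471 0.04106691 0.05032832] [-0.0003  0.0002 -0.     -0.0001  0.0003  0.0002 -0.0002]
```

Call:
step_arm:
  plan:
    - [[0.03, 0.018, -0.01], 0, 0.085]
    - [[0.06, 0.036, -0.01], 0, 0.085]
    - [[0.09, 0.054, -0.01], 0, 0.085]
    - [[0.12, 0.072, -0.01], 0, 0.085]
    - [[0.15, 0.09, -0.01], 0, 0.085]

```text
clock: 6.9
ee_pos: [0.4938, 0.2032, 0.2292]
tcp_rot: [0.126, 0.992, -0.0, -0.0]
wrist_force: [0.7, 0.5, -0.2]
width: 0.0848
gripper_force: 0.0
```

Call:
step_arm:
  plan:
    - [[0.03, 0.018, 0.0], 0, 0.085]
    - [[0.06, 0.036, 0], 0, 0.085]
    - [[0.09, 0.054, 0], 0, 0.085]
    - [[0.092, 0.055, 0], 0, 0.085]
    - [[0.092, 0.055, 0], 0, 0.085]

```text
clock: 7.32
ee_pos: [0.4186, 0.2797, 0.2294]
tcp_rot: [0.124, 0.992, -0.0, -0.0]
wrist_force: [0.1, -0.1, 0.2]
width: 0.0849
gripper_force: 0.0
```

```bash
python3 st.py 0.418 0.278 0.22; python3 - <<'E'
from h import *
o=get_obs();im=capture("wrist");cv2.imwrite("pics/w2.png",im)
print(o["ee_pos"]);np.save("o2.npy",o,allow_pickle=True)
cv2.imwrite("pics/t2.png",capture("top"))
E
```

```text
7.3167 pos [0.4186 0.2797 0.2294] xang 165.74 zt [-0.  0. -1.] j [ 0.589  0.223 -0.054  1.294  0.     0.838] F [ 0.1 -0.1  0.2] w 0.0849 g 0.0
tool shift [ 0.0002 -0.0018  0.0094]
[0.41863182 0.27972179 0.22941935]
```

View pics/w2.png

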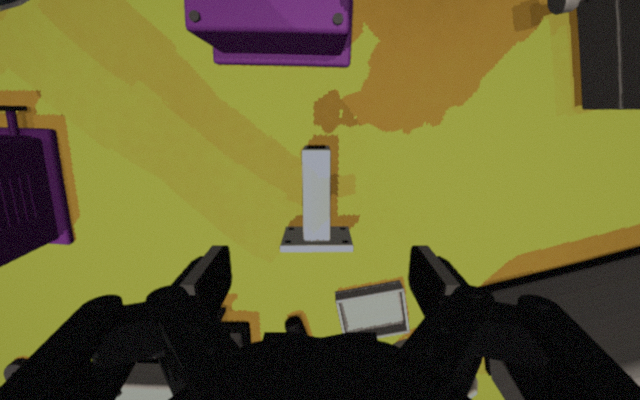

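The wrist view shows the chute's duct from (316,150) to (317,240). The flange's front edge is at row ~249, columns 281–353.

```bash
python3 - <<'E'
from h import *
o=np.load("o2.npy",allow_pickle=True).item();im=cv2.imread("pics/w2.png")
hsv=cv2.cvtColor(im,cv2.COLOR_BGR2HSV);m=(hsv[...,1]<70)&(hsv[...,2]>90)
for y in(155,180,210,225,234,244,248,251): 
    x=np.nonzero(m[y,270:370])[0]+270; print(y,x.min() if len(x) else 0,x.max() if len(x) else 0)
for x in(290,310,317,323,345):
    y=np.nonzero(m[120:270,x])[0]+120; print("col",x,y.min(),y.max())
D=onz("wrist",[(np.mean([np.nonzero(m[y,270:370])[0].min(),np.nonzero(m[y,270:370])[0].max()])+270,y) for y in(155,210)],.05,o);print(D,np.degrees(np.arctan2(*(D[1]-D[0])[1::-1])))
E=onz("wrist",[(281,251),(353,251)],.06,o);print(E,np.linalg.norm(E[0]-E[1]))
E
```

```text
155 302 330
180 302 329
210 303 329
225 303 329
234 303 330
244 281 351
248 280 352
251 280 352
col 290 245 252
col 310 149 252
col 317 149 251
col 323 149 251
col 345 244 251
[[0.39146279 0.28447501 0.05      ]
 [0.44891939 0.26968563 0.05      ]] -14.434640973126951
[[0.48183562 0.22192847 0.06      ]
 [0.50121078 0.29794713 0.06      ]] 0.07844893166495862
```

Call:
step_arm:
  plan:
    - [[0.001, -0.002, 0.035], 0, 0.085]
    - [[0.001, -0.002, 0.07], 0, 0.085]
    - [[0.001, -0.002, 0.105], 0, 0.085]
    - [[0.001, -0.002, 0.14], 0, 0.085]
    - [[0.001, -0.002, 0.165], 0, 0.085]

```text
clock: 7.83
ee_pos: [0.4184, 0.2752, 0.0615]
tcp_rot: [0.127, 0.992, -0.001, -0.001]
wrist_force: [-0.3, 0.1, -0.2]
width: 0.0851
gripper_force: 0.0
```

Call:
step_arm:
  plan:
    - [[0, 0, 0.02], 0, 0.085]
    - [[0, 0, 0.035], 0, 0.085]
    - [[0, 0, 0.042], 0, 0.085]
    - [[0, 0, 0.042], 0, 0.06]
    - [[0, 0, 0.042], 0, 0.045]

```text
clock: 8.25
ee_pos: [0.4191, 0.2765, 0.0227]
tcp_rot: [0.126, 0.992, -0.0, -0.0]
wrist_force: [0.3, -0.7, 0.3]
width: 0.0636
gripper_force: 0.0
```

Call:
step_arm:
  plan:
    - [[0, 0, 0], 0, 0.036]
    - [[0, 0, 0], 0, 0.03]
    - [[0, 0, 0], 0, 0.02]
    - [[0, 0, 0], 0, 0.015]
    - [[0, 0, 0], 0, 0.015]

```text
clock: 8.67
ee_pos: [0.4193, 0.2773, 0.0234]
tcp_rot: [0.126, 0.992, 0.0, 0.001]
wrist_force: [-0.3, -1.8, 8.0]
width: 0.0296
gripper_force: 60.1
```

```bash
python3 st.py
```

```text
8.6667 pos [0.4193 0.2773 0.0234] xang 165.57 zt [ 0.002  0.001 -1.   ] j [ 0.585  0.37  -0.41   0.79  -0.     0.836] F [-0.3 -1.8  8. ] w 0.0296 g 60.082992911338806
```

Call:
step_arm:
  plan:
    - [[0, 0, -0.006], 0, 0.015]
    - [[0, 0, -0.014], 0, 0.015]
    - [[-0.012, -0.024, -0.016], 0, 0.015]
    - [[-0.027, -0.054, -0.016], 0, 0.015]
    - [[-0.042, -0.084, -0.016], 0, 0.015]

```text
clock: 9.08
ee_pos: [0.4387, 0.1847, 0.0393]
tcp_rot: [0.125, 0.992, 0.0, 0.001]
wrist_force: [0.8, -0.2, -2.8]
width: 0.0295
gripper_force: 59.9
```

Call:
step_arm:
  plan:
    - [[-0.015, -0.03, 0], 0, 0.015]
    - [[-0.03, -0.06, 0], 0, 0.015]
    - [[-0.043, -0.087, 0], 0, 0.015]
    - [[-0.043, -0.087, 0], 0, 0.015]
    - [[-0.043, -0.087, 0], 0, 0.015]

```text
clock: 9.5
ee_pos: [0.4588, 0.089, 0.0391]
tcp_rot: [0.127, 0.992, 0.0, 0.0]
wrist_force: [0.5, -0.3, -1.7]
width: 0.0292
gripper_force: 60.1
```

```bash
python3 st.py .4594 .0902 .023; python3 - <<'E'
from h import *
o=get_obs();np.save("o3.npy",o,allow_pickle=True);im=capture("wrist");cv2.imwrite("pics/w3.png",im)
cv2.imwrite("pics/w3c.png",cv2.resize(im[140:340,200:440],(720,600),interpolation=cv2.INTER_CUBIC))
t=capture("top");cv2.imwrite("pics/t3.png",t)
cv2.imwrite("pics/t3c.png",cv2.resize(t[100:250,220:400],(720,600),interpolation=cv2.INTER_CUBIC))
E
```

```text
9.5 pos [0.4588 0.089  0.0391] xang 165.41 zt [ 0.001  0.    -1.   ] j [ 0.192  0.289 -0.481  0.8    0.     0.446] F [ 0.5 -0.3 -1.7] w 0.0292 g 60.09895920753479
tool shift [-0.0003  0.0013  0.0161]
```

View pics/w3c.png

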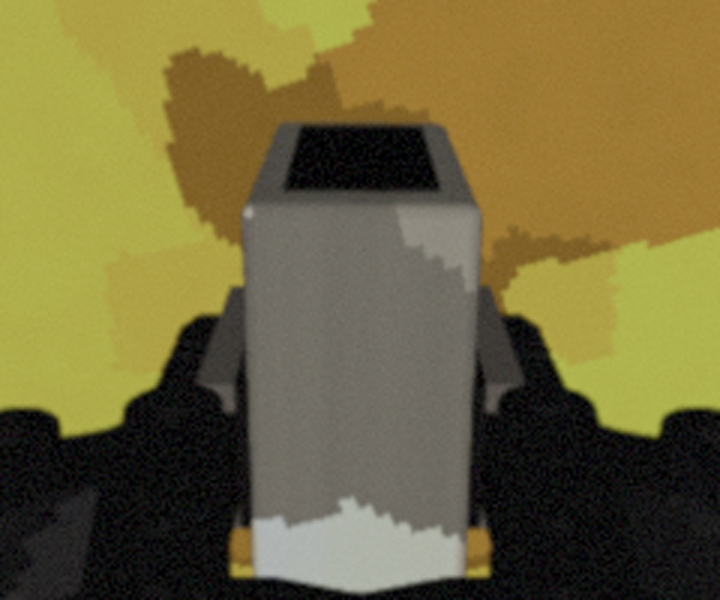

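View pics/t3c.png

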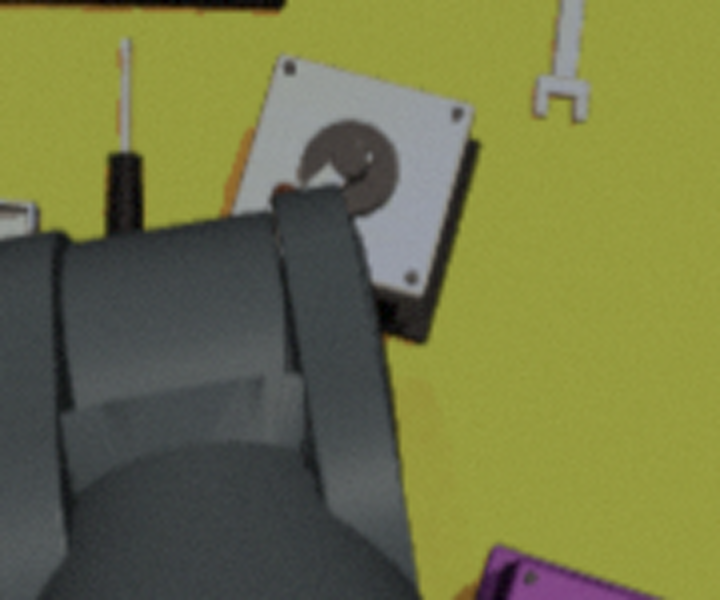

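The wrist crop shows the duct centred in the pads (its rear rim runs from (245,210) to (480,210)), with the flange hidden by the gripper. The top crop shows the crank at the front-left and the mill undisturbed. I'll set the chute down.

Call:
step_arm:
  plan:
    - [[0, 0.0014, 0.005], -0.005, 0.015]
    - [[0, 0.0014, 0.01], -0.005, 0.015]
    - [[0, 0.0014, 0.014], -0.005, 0.015]
    - [[0, 0.0014, 0.0155], -0.005, 0.015]
    - [[0, 0.0014, 0.0155], -0.005, 0.015]

```text
clock: 10.02
ee_pos: [0.4583, 0.0922, 0.0233]
tcp_rot: [0.123, 0.992, 0.0, -0.0]
wrist_force: [-10.6, 1.9, 24.5]
width: 0.0292
gripper_force: 63.6
```

```bash
cat > p.py <<'E'
from h import *
o=get_obs();a=np.radians(-14.25);u=np.array([np.cos(a),np.sin(a)]);v=np.array([-u[1],u[0]])
d=o["ee_pos"][:2]-[.6533,.0411];F=o["wrist_force"];R=Ro.from_quat(o["tcp_rot"]).as_matrix()
print("along",(d@u).round(4),"lat",(d@v).round(4),"z",o["ee_pos"][2].round(4),"Fu",(F[:2]@u).round(2),"Fv",(F[:2]@v).round(2),"Fz",F[2].round(2),"yaw",np.degrees(np.arctan2(R[1,0],R[0,0])).round(2),"zt",R[:,2].round(4),"M",o["moment"].round(2))
E
python3 p.py
```

```text
along -0.2015 lat 0.0015 z 0.0233 Fu -10.74 Fv -0.81 Fz 24.5 yaw 165.92 zt [-1.e-04  3.e-04 -1.e+00] M [-0.31  1.88 -0.13]
```

Call:
step_arm:
  plan:
    - [[0, -0.0015, -0.001], 0.003, 0.015]
    - [[0, -0.0015, -0.001], 0.003, 0.015]
    - [[0, -0.0015, -0.001], 0.003, 0.015]
    - [[0, -0.0015, -0.001], 0.003, 0.015]

```text
clock: 10.35
ee_pos: [0.4581, 0.0903, 0.0235]
tcp_rot: [0.124, 0.992, -0.0, -0.0]
wrist_force: [-0.2, 0.8, -1.8]
width: 0.0295
gripper_force: 60.2
```

```bash
python3 p.py
```

```text
along -0.2013 lat -0.0004 z 0.0235 Fu -0.36 Fv 0.73 Fz -1.76 yaw 165.71 zt [-4.e-04 -0.e+00 -1.e+00] M [-0.01  0.05  0.  ]
```

Call:
step_arm:
  plan:
    - [[-0.005, 0, 0], 0, 0.015]
    - [[-0.011, 0, 0], 0, 0.015]
    - [[-0.017, 0, 0], 0, 0.015]
    - [[-0.022, 0, 0], 0, 0.015]
    - [[-0.022, 0, 0], 0, 0.015]

```text
clock: 10.77
ee_pos: [0.4809, 0.0844, 0.0238]
tcp_rot: [0.125, 0.992, 0.0, 0.0]
wrist_force: [0.6, 0.6, -1.5]
width: 0.0292
gripper_force: 60.2
```

```bash
python3 p.py
```

```text
along -0.1777 lat -0.0005 z 0.0238 Fu 0.4 Fv 0.7 Fz -1.47 yaw 165.66 zt [ 7.e-04 -0.e+00 -1.e+00] M [-0.    0.07  0.  ]
```

Call:
step_arm:
  plan:
    - [[-0.003, 0.0003, 0], 0, 0.015]
    - [[-0.006, 0.0003, 0], 0, 0.015]
    - [[-0.008, 0.0003, 0], 0, 0.015]
    - [[-0.008, 0.0003, 0], 0, 0.015]
    - [[-0.008, 0.0003, 0], 0, 0.015]

```text
clock: 11.18
ee_pos: [0.487, 0.0829, 0.0236]
tcp_rot: [0.125, 0.992, -0.0, -0.0]
wrist_force: [-5.0, -0.7, -2.3]
width: 0.0293
gripper_force: 60.3
```

```bash
python3 p.py
```

```text
along -0.1715 lat -0.0005 z 0.0236 Fu -4.71 Fv -1.87 Fz -2.32 yaw 165.69 zt [-8.e-04 -1.e-04 -1.e+00] M [-0.1   0.84 -0.03]
```

Call:
step_arm:
  plan:
    - [[-0.0015, 0, 0], 0, 0.015]
    - [[-0.003, 0, 0], 0, 0.015]
    - [[-0.003, 0, 0], 0, 0.015]
    - [[-0.003, 0, 0], 0, 0.015]

```text
clock: 11.52
ee_pos: [0.4896, 0.0822, 0.0236]
tcp_rot: [0.125, 0.992, -0.0, -0.001]
wrist_force: [-5.5, -0.7, -2.1]
width: 0.0292
gripper_force: 60.3
```

```bash
python3 p.py
```

```text
along -0.1688 lat -0.0005 z 0.0236 Fu -5.13 Fv -2.03 Fz -2.1 yaw 165.7 zt [-1.2e-03 -1.0e-04 -1.0e+00] M [0.   1.06 0.03]
```

Call:
step_arm:
  plan:
    - [[-0.0015, 0, 0.0003], 0, 0.015]
    - [[-0.003, 0, 0.0003], 0, 0.015]
    - [[-0.003, 0, 0.0003], 0, 0.015]
    - [[-0.003, 0, 0.0003], 0, 0.015]

```text
clock: 11.85
ee_pos: [0.4925, 0.0815, 0.0234]
tcp_rot: [0.124, 0.992, -0.0, -0.001]
wrist_force: [-7.6, -0.9, 1.1]
width: 0.029
gripper_force: 60.6
```

```bash
python3 p.py
```

```text
along -0.1658 lat -0.0005 z 0.0234 Fu -7.15 Fv -2.79 Fz 1.08 yaw 165.7 zt [-1.2e-03 -1.0e-04 -1.0e+00] M [-0.07  1.26  0.15]
```

Call:
step_arm:
  plan:
    - [[-0.001, -0.0003, 0], 0, 0.015]
    - [[-0.0017, -0.0003, 0], 0, 0.015]
    - [[-0.0017, -0.0003, 0], 0, 0.015]
    - [[-0.0017, -0.0003, 0], 0, 0.015]

```text
clock: 12.18
ee_pos: [0.4939, 0.081, 0.0234]
tcp_rot: [0.124, 0.992, 0.0, -0.001]
wrist_force: [-8.4, 1.1, 0.9]
width: 0.0293
gripper_force: 60.7
```

```bash
python3 p.py; python3 - <<'E'
from h import *
o=get_obs();F=[]
im=capture("scene")
for i in range(5):
    F.append(get_obs()["wrist_force"]); capture("wrist")
print(np.mean(F,0),np.std(F,0))
t=capture("top")
a=cv2.resize(im[190:310,270:430],(640,480),interpolation=cv2.INTER_CUBIC)
cv2.imwrite("pics/s4.png",a)
E
```

```text
along -0.1643 lat -0.0006 z 0.0234 Fu -8.39 Fv -0.99 Fz 0.9 yaw 165.72 zt [-1.5e-03  4.0e-04 -1.0e+00] M [0.21 1.42 0.26]
[-8.62306892  1.43611791  1.74576972] [0.48529554 0.22901664 0.50568743]
```

View pics/s4.png

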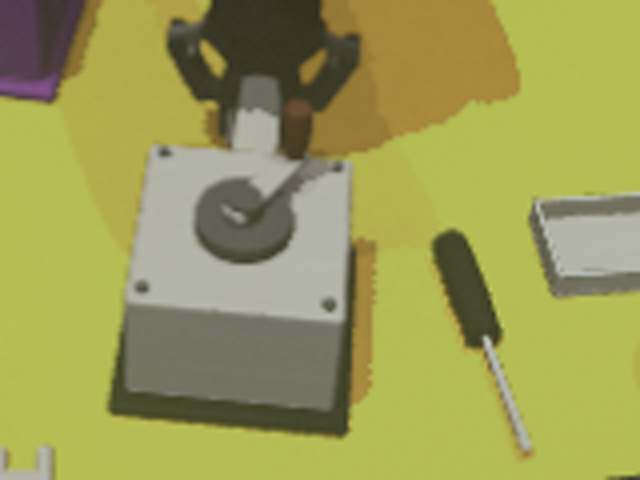

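The scene crop shows the chute's duct at (257,120), centred ahead of the mill (top screws at (165,152) and (338,165)), with the screwdriver and dish undisturbed. The press force averages about 8.5 N, and geometry puts the plate about 11–12 mm in.

```bash
python3 -c "
from rig import *
print(hand_in())"
```

```text
the job is handed in; nothing more can be done
None
```

The job is handed in, with no verdict returned: the crank went just over one full clockwise turn, and the chute stands on the table, gripped and pressed against the sprung plate at about 8.5 N, roughly half way in.

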